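Kit up two woodturning jobs

ROBOT

A 7-joint arm with a two-finger parallel gripper is mounted at the origin on the work surface. World frame = base frame: x ahead of the robot, y to its left, z up, the work surface at z = 0. Lengths are in m, angles in rad, forces in N, time in s.
With the tool pointing down it reaches from about 0.4 to 0.875 m from the base axis. Payload 6.5 kg.
Tool frame: the origin (TCP) lies between the finger pads; the fingertips stand 19 mm ahead of it and the grasp point (between the pads) is the TCP (r.tip_reach is the distance from the TCP to the fingertips, in m); z points along the fingers, y is the line along which they close (so a half turn about z gives the same grasp; the last joint's range is limited). The gripper opens to 85 mm and grips with 20 to 120 N. Pads are 22 mm wide; open, the fingers measure 114 mm over their backs; the gripper's body (76 mm by 85 mm) begins 54 mm behind the grasp point. The pads swing forward as they close: fully open they stand 13 mm farther back than shut.
Start: joints at [1.099, 0.536, -0.004, 1.538, 0.003, 1.067, -0.071], TCP at [0.257, -0.597, 0.25] pointing down, gripper open.
Joint ranges: [-2.7, 2.7], [-0.37, 2.16], [-1.27, 1.26], [0.24, 2.4], [-1.31, 4.45], [0.19, 1.91], [-2.76, 2.76]. Speed limits (rad/s): [2.39, 2.39, 3.14, 3.14, 3.14, 3.14, 3.14].

INTERFACE

Orientations are given as a unit quaternion [x, y, z, w].
In Python, from workcell import r gives the robot as it stands.
- The arm moves only by the shell command python3 -m pendant 'ROWS' [FORCE]. ROWS is JSON, a list of rows, each a list of 7 numbers: the shift along the tool's x, y, z in cm, then the turn, a rotation vector about the tool's x, y, z in degrees, then the opening, from 0 (shut) to 1 (fully open). A call has 1 to 8 rows; each row shifts and turns the commanded pose from where the row before left it, along the tool's axes as they then stand; what a row does not reach is not made up. A row lasts 1/10 s, in which the tool goes at most 50 mm and 8.59 degrees, less where a joint would pass 70% of its speed; a pose out of reach is approached as far as the arm can. A call with a gripper value outside its range is refused whole. The fingers move at their own pace and stop on an object; FORCE is the grip in N (left out, the last holds). Time passes only in rows, so rows that do not move let the fingers close. It gives the time, the measured TCP pose, the force, the opening and the grip force at its end, in the units of the state.
- r.read_state(): the state, without advancing time (a new reading comes with each control period).
- r.read_camera(name): name is "side" or "top" or "wrist"; returns a dict with "img" (384x512x3 uint8, blue, green, red), "vertical_fov" (degrees; the focal length in pixels is half the picture's height over the tangent of half this angle, whatever the lens; pixels are square), "cx", "cy" (the principal point, pixels), "view" (4x4, takes a point from world to camera coordinates); the wrist camera has in their place "hand_eye" (4x4, takes a point from camera to tool coordinates, whose origin is the TCP and whose axes are the flange's). Camera axes: x right, y down, z forward; pixel columns grow to the right and rows downward; lengths in m; the calibration is good to about 2 mm. A picture is of the moment at which its call begins: read the wrist's pose just before it. There is no depth.
- r.close_job(): hands the job in; it is judged then, once.
The state is a dict: "t": time; "joint_pos": joint angles; "joint_vel": joint speeds; "joint_torque": joint torques, N m; "eef_pos": TCP position; "orientation": TCP orientation; "ft_force": force on the tool from outside, world axes, zero at the start; "wrist_torque": the same for the moment, N m; "opening": finger opening in m; "finger_force": force on a finger pad.
Only numpy, scipy, OpenCV 4.12 (cv2) and the standard library are available. Lean on these libraries where they do the work, as an engineer would, in place of code of your own. Each camera call takes 0.05 s, during which the arm holds its last target. There are 200 camera calls.

TASK

Make up two turning kits, one piece to a compartment, each flat on the floor and the same way up as on the bench. The two-compartment tray gets the wider round wooden blank and the flanged faceplate; the three-compartment tray gets the square blank in its long compartment and the spur drive and cone centre in its small ones. Leave the narrower round blank and the oil jar where they stand.

Things in the scene. Friction and masses are not known exactly. Their poses are not given: they have to be found in the camera images.
- bowl_tray: Shallow plywood kit tray with darker wood walls, fixed to the bench, 183 (x) x 94 (y) mm, with two equal compartments side by side along its x axis, 86.5 (x) x 84 (y) mm inside, centred at x = +44.5 and -44.5 mm, y = 0. Floor 5 mm thick; all walls 5 mm thick, their tops 13 mm above the bench (8 mm above the floor). Origin: centre of the underside, z up.
- spindle_tray: Shallow plywood kit tray with darker wood walls, fixed to the bench, 158 (x) x 141 (y) mm, with three compartments: a long one 148 (x) x 60 (y) mm inside, centred at x = 0, y = -35.5 mm, and beside it two small ones 71.5 (x) x 66 (y) mm inside, centred at x = +38.5 and -38.5 mm, y = +32.5 mm. Floor 5 mm thick; all walls 5 mm thick, their tops 13 mm above the bench (8 mm above the floor). Origin: centre of the underside, z up.
- wide_blank: Wider round wooden blank: plain pale upright disc, diameter 62 mm, 44 mm high, about 100 g. Origin: centre of its underside, z up. Goes in the bowl tray.
- narrow_blank: Narrower round wooden blank: plain pale upright cylinder, diameter 42 mm, 44 mm high, about 45 g. Origin: centre of its underside, z up. Not wanted: stays where it stands.
- faceplate: Steel faceplate lying on its flange: flange diameter 62 mm, 8 mm thick, with a ring of screw holes; on top of it a central hub, diameter 36 mm, up to 46 mm above the underside, with a dark bore. About 300 g. Origin: centre of the underside, z up. Goes in the bowl tray.
- square_blank: Square wooden spindle blank lying flat: pale bar 120 mm long (its x axis), 40 mm wide (y), 40 mm high, about 130 g. Origin: centre of its underside, z up. Goes in the long compartment of the spindle tray.
- spur_drive: Steel spur drive standing upright: cylinder, diameter 40 mm up to 36 mm above its underside, then a cross of four spurs (38 mm across, 4 mm thick) up to 46 mm and a small central point (which touches nothing) up to 55 mm. About 280 g. Origin: centre of its underside, z up. Goes in a small compartment of the spindle tray.
- cone_centre: Steel cone centre standing upright: cylinder, diameter 40 mm up to 36 mm above its underside, then a smooth cone narrowing to a blunt tip at 62 mm. About 280 g. Origin: centre of its underside, z up. Goes in a small compartment of the spindle tray.
- oil_jar: Amber glass jar with a paper label and a dark lid, diameter 48 mm, 75 mm high, about 200 g. Origin: centre of its underside, z up. Not wanted: stays where it stands.
Things that resemble listed ones, but are neither listed nor needed, are in the scene too. Leave any orange or red look-alike of the spindle_tray alone.

How it is judged:
At the end, for the whole second after the job is handed in: Each piece alone in a proper compartment, flat on its floor (within 4 mm; tilt under 0.1 rad), centred in x, y to 12.5 mm (wide blank, faceplate), 15.5, 11.5 (square blank) or 17, 14.5 (spur, cone), all at rest; narrow blank and jar within 30 mm of their start, tilt under 0.2 rad ((((x of wide_blank in the frame of bowl_tray between 0.032 and 0.057 m and y of wide_blank in the frame of bowl_tray between -0.0125 and 0.0125 m and z of wide_blank in the frame of bowl_tray between 0.002 and 0.009 m and angle between wide_blank's own z axis and vertical below 0.1 rad) and (x of faceplate in the frame of bowl_tray between -0.057 and -0.032 m and y of faceplate in the frame of bowl_tray between -0.0125 and 0.0125 m and z of faceplate in the frame of bowl_tray between 0.002 and 0.009 m and angle between faceplate's own z axis and vertical below 0.1 rad)) or ((x of wide_blank in the frame of bowl_tray between -0.057 and -0.032 m and y of wide_blank in the frame of bowl_tray between -0.0125 and 0.0125 m and z of wide_blank in the frame of bowl_tray between 0.002 and 0.009 m and angle between wide_blank's own z axis and vertical below 0.1 rad) and (x of faceplate in the frame of bowl_tray between 0.032 and 0.057 m and y of faceplate in the frame of bowl_tray between -0.0125 and 0.0125 m and z of faceplate in the frame of bowl_tray between 0.002 and 0.009 m and angle between faceplate's own z axis and vertical below 0.1 rad))) and (((x of spur_drive in the frame of spindle_tray between 0.0215 and 0.0555 m and y of spur_drive in the frame of spindle_tray between 0.018 and 0.047 m and z of spur_drive in the frame of spindle_tray between 0.002 and 0.009 m and angle between spur_drive's own z axis and vertical below 0.1 rad) and (x of cone_centre in the frame of spindle_tray between -0.0555 and -0.0215 m and y of cone_centre in the frame of spindle_tray between 0.018 and 0.047 m and z of cone_centre in the frame of spindle_tray between 0.002 and 0.009 m and angle between cone_centre's own z axis and vertical below 0.1 rad)) or ((x of spur_drive in the frame of spindle_tray between -0.0555 and -0.0215 m and y of spur_drive in the frame of spindle_tray between 0.018 and 0.047 m and z of spur_drive in the frame of spindle_tray between 0.002 and 0.009 m and angle between spur_drive's own z axis and vertical below 0.1 rad) and (x of cone_centre in the frame of spindle_tray between 0.0215 and 0.0555 m and y of cone_centre in the frame of spindle_tray between 0.018 and 0.047 m and z of cone_centre in the frame of spindle_tray between 0.002 and 0.009 m and angle between cone_centre's own z axis and vertical below 0.1 rad))) and x of square_blank in the frame of spindle_tray between -0.0155 and 0.0155 m and y of square_blank in the frame of spindle_tray between -0.047 and -0.024 m and z of square_blank in the frame of spindle_tray between 0.002 and 0.009 m and angle between square_blank's own z axis and vertical below 0.1 rad and distance of each of narrow_blank, oil_jar from where it was at the start of the episode below 0.03 m and angle between each of narrow_blank, oil_jar's own z axis and vertical below 0.2 rad and linear speed of each of wide_blank, faceplate, square_blank, spur_drive, cone_centre below 0.02 m/s); the robot touches nothing.
It fails at once if the narrow round blank or the oil jar is shifted by more than 30 mm or tipped over (not (distance of each of narrow_blank, oil_jar from where it was at the start of the episode below 0.03 m and angle between each of narrow_blank, oil_jar's own z axis and vertical below 0.2 rad)).
It also fails if it takes over 134 s, if anything falls off the work surface, if the arm or the gripper's body presses on something with over 40 N, if the wrist force passes 120 N, or if a joint passes its speed limit or range.

## Working session

There is one attempt and no reset: what is moved stays moved. The work goes in short steps, Python scripts to look and compute and a shell command to move; the robot and the scene stay as the last step left them, time stands still between calls to the robot, and variables do not carry over. Pictures are saved under pics/ and viewed, at most 14 in all, crops included, and the job is handed in when it is done.

```bash
mkdir -p pics && python3 - <<'E'
from workcell import r
import cv2,numpy as np
s=r.read_state();print(s['t'],s['eef_pos'],s['orientation'],s['opening'])
for n in('top','side'):
    c=r.read_camera(n);cv2.imwrite(f'pics/{n}0.png',cv2.resize(c['img'],(800,600),interpolation=cv2.INTER_CUBIC))
    cv2.imwrite(f'pics/{n}raw.png',c['img'])
    print(n,c['vertical_fov'],c['cx'],c['cy'],np.round(c['view'],4).tolist())
E
```

```text
0.0 [ 0.25632891 -0.59664149  0.24941436] [ 9.79479578e-01  2.01541445e-01 -2.35509820e-04 -8.64009431e-04] 0.08535252151349698
top 48.85918109176194 264.2145861971779 182.79058833573265 [[0.0562, -0.9984, -0.0019, 0.1116], [-0.9771, -0.0546, -0.2054, 0.5154], [0.205, 0.0134, -0.9787, 1.4065], [0.0, 0.0, 0.0, 1.0]]
side 52.38115281099069 260.06278679778904 191.5493963081252 [[-0.8264, -0.5631, 0.0043, 0.4898], [-0.3145, 0.4552, -0.833, 0.1178], [0.4671, -0.6897, -0.5533, 1.0195], [0.0, 0.0, 0.0, 1.0]]
```

View pics/top0.png

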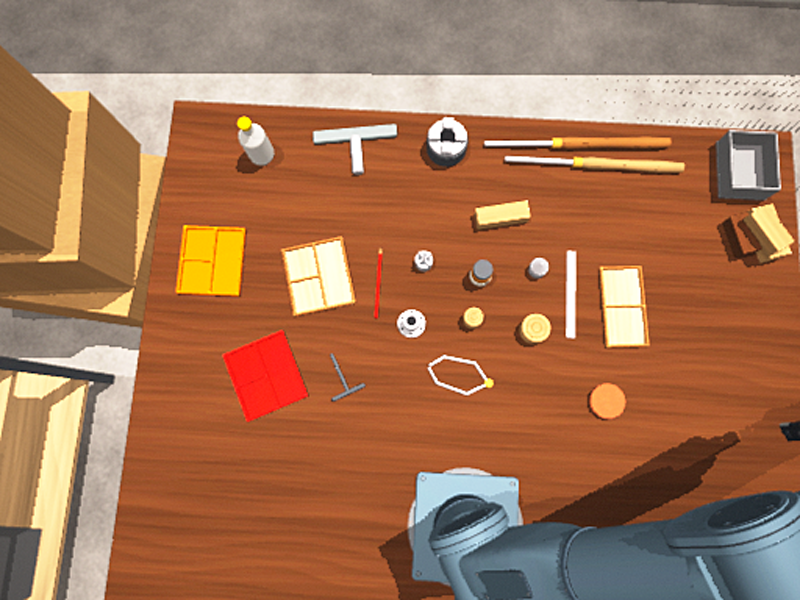

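View pics/side0.png

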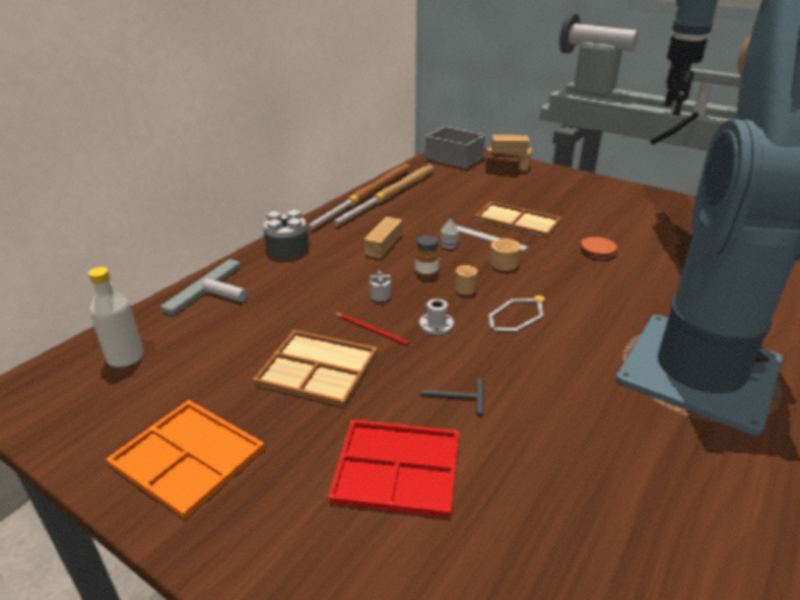

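The top view shows, at 800x600: the spindle tray (318,275), which is the wooden one, with orange (211,260) and red (265,375) look-alikes. The bowl tray is at (624,306), square blank (502,215), spur (424,261), jar (482,273), cone (538,267), faceplate (411,323), narrow blank (473,318) and wide blank (535,328). The side view agrees. I'll enlarge both halves to get pixel positions.

```bash
python3 - <<'E'
import cv2
im=cv2.imread('pics/topraw.png')
cv2.imwrite('pics/cropL.png',cv2.resize(im[140:230,175:295],(800,600),interpolation=cv2.INTER_CUBIC))
cv2.imwrite('pics/cropR.png',cv2.resize(im[120:230,290:420],(780,660),interpolation=cv2.INTER_CUBIC)[:600])
E
```

```text
(no output)
```

View pics/cropL.png

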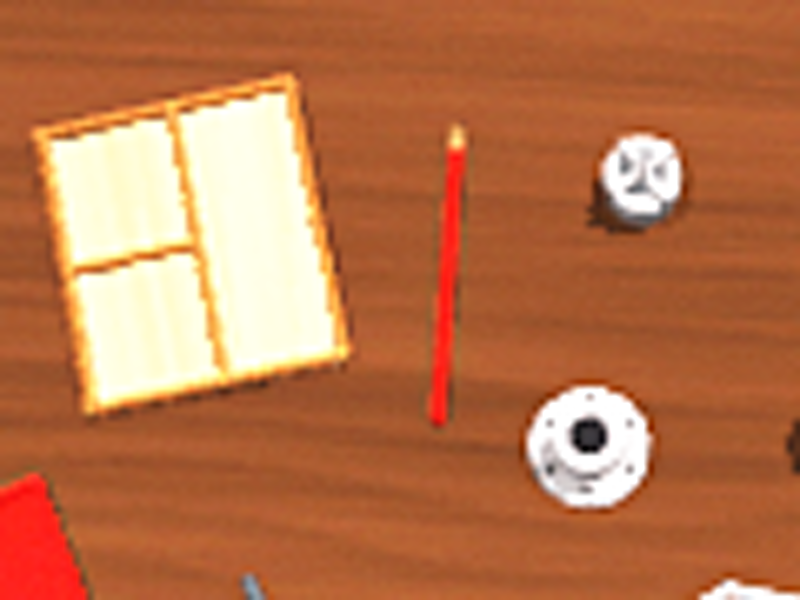

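View pics/cropR.png

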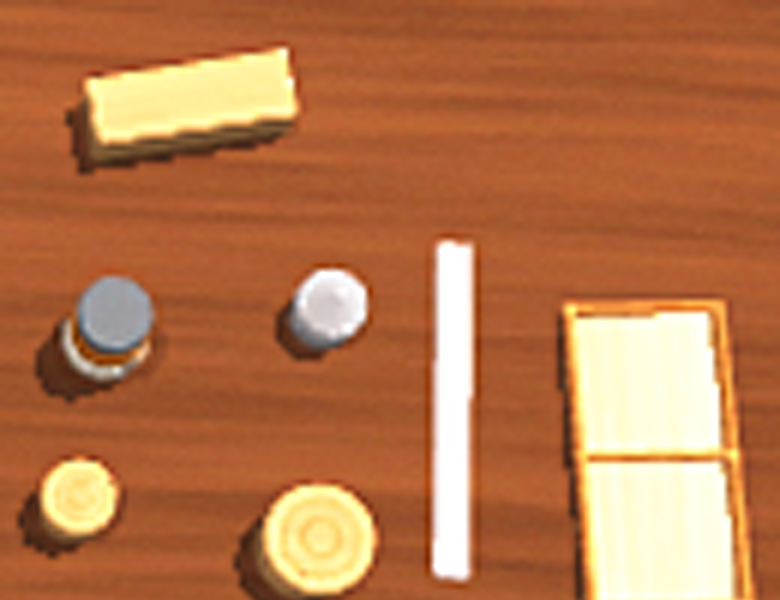

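In the left crop the spindle tray's corners are at (33,130), (295,73), (350,355) and (90,413), with the long compartment on the right. The spur is at (641,177), and the faceplate hub bore is at (588,434). In the right crop the bar top's corners are (88,75), (290,47), (298,115) and (95,142). The cone is at (331,306), jar lid (116,314), narrow blank (80,497), wide blank (319,538), and the bowl tray's divider is at y≈457.

```bash
cat > h.py <<'E'
from workcell import r
import numpy as np,cv2
from scipy.spatial.transform import Rotation as R
def ray(c,px,z,view=None):
    V=np.array(c['view']) if view is None else view
    f=c['img'].shape[0]/2/np.tan(np.radians(c['vertical_fov'])/2)
    d=np.array([(px[0]-c['cx'])/f,(px[1]-c['cy'])/f,1])
    C=np.linalg.inv(V);d=C[:3,:3]@d;o=C[:3,3]
    return o+d*(z-o[2])/d[2]
def wrist():
    s=r.read_state();c=r.read_camera('wrist')
    T=np.eye(4);T[:3,:3]=R.from_quat(s['orientation']).as_matrix();T[:3,3]=s['eef_pos']
    return c,np.linalg.inv(T@np.array(c['hand_eye'])),s
def go(x,y,z,yaw=None):
    """deltas (cm, deg) in tool frame; yaw = angle of tool y-axis (closing line), deg, mod 180"""
    s=r.read_state();M=R.from_quat(s['orientation']);p=np.array(s['eef_pos'])
    d=M.inv().apply(np.array([x,y,z])-p)*100
    ty=M.as_matrix()[:,1];cur=np.degrees(np.arctan2(ty[1],ty[0]))
    t=0 if yaw is None else (yaw-cur+90)%180-90
    print('shift cm',d.round(2),'yaw now %.1f'%cur,'rotvec z',-round(t,1),'p',p.round(4),'j7 %.2f'%s['joint_pos'][6],'tilt',M.apply([0,0,1]).round(3),'t',s['t'])
E
python3 - <<'E'
from h import *
c=r.read_camera('top')
L=lambda u,v:((u+.5)/(800/120)-.5+175,(v+.5)/(800/120)-.5+140)
Q=lambda u,v:((u+.5)/6-.5+290,(v+.5)/6-.5+120)
F=lambda u,v:((u+.5)/1.5625-.5,(v+.5)/1.5625-.5)
def p(n,pts,z):
    P=[ray(c,q,z)[:2]*1000 for q in pts];print(n,np.round(P,1).tolist(),np.mean(P,0).round(1), 'sides',[round(np.linalg.norm(P[i]-P[i-1])) for i in range(len(P))])
p('sp',[L(33,130),L(295,73),L(350,355),L(90,413)],.013)
p('bowl',[Q(565,303),Q(725,301),F(648,346),F(608,347)],.013)
p('sq',[Q(88,75),Q(290,47),Q(298,115),Q(95,142)],.04)
p('spur',[L(641,177)],.04);p('fp hub',[L(588,434)],.046);p('flange',[L(588,448)],.008)
p('cone',[Q(331,306)],.036);p('jar',[Q(116,314)],.075);p('nar',[Q(80,497)],.044);p('wide',[Q(319,538)],.044)
E
```

```text
sp [[586.9, 449.9], [626.6, 311.2], [473.4, 269.9], [434.6, 404.8]] [530.4 358.9] sides [159, 144, 159, 140]
bowl [[587.1, -283.0], [593.6, -378.1], [409.4, -389.7], [402.2, -300.7]] [ 498.  -337.9] sides [186, 95, 185, 89]
sq [[704.3, 7.9], [728.5, -111.9], [686.3, -117.5], [662.9, 2.3]] [695.5 -54.8] sides [42, 122, 43, 122]
spur [[572.3, 121.0]] [572.3 121. ] sides [0]
fp hub [[433.0, 141.0]] [433. 141.] sides [0]
flange [[431.5, 141.1]] [431.5 141.1] sides [0]
cone [[571.7, -139.8]] [ 571.7 -139.8] sides [0]
jar [[550.4, -10.5]] [550.4 -10.5] sides [0]
nar [[448.9, 3.5]] [448.9   3.5] sides [0]
wide [[432.8, -133.8]] [ 432.8 -133.8] sides [0]
```

Measured sizes match the given ones: trays 159x142 and 186x92, bar 122x42. Tray yaws are about 15.8° (spindle) and 4.3° (bowl). First I'll turn the tool to yaw -90°, so tool x = world x and tool y = -world y, and move over the wide blank.

```bash
python3 -m pendant '[[2,-4,0,0,0,7.8,1],[2,-4.2,0,0,0,7.8,1],[2,-4.4,0,0,0,7.6,1],[0,0,0,0,0,0,1]]' 60 && python3 -c "from h import *;go(.4328,-.1338,.15,-90)"
```

```text
t: 0.55
eef_pos: [0.2839, -0.4538, 0.2496]
orientation: [1.0, 0.002, 0.0, -0.003]
ft_force: [1.1, -0.9, -0.6]
opening: 0.0851
finger_force: 0.0
shift cm [ 15.03 -31.88  10.13] yaw now -89.7 rotvec z 0.3 p [ 0.2839 -0.4538  0.2496] j7 -0.62 tilt [ 0.     0.005 -1.   ] t 0.55
```

```bash
python3 -m pendant '[[2,-4.5,1,0,0,0,1],[2.1,-4.5,1.5,0,0,0,1],[2.1,-4.5,1.5,0,0,0,1],[2.2,-4.5,1.5,0,0,0,1],[2.2,-4.5,1.5,0,0,0,1],[2.2,-4.7,1.5,0,0,0,1],[2.2,-4.7,1.6,0,0,0,1],[0,0,0,0,0,0,1]]' 60 && python3 - <<'E'
from h import *
c,V,s=wrist();cv2.imwrite('pics/w1.png',c['img'])
f=192/np.tan(np.radians(c['vertical_fov'])/2)
q=V@np.array([.4328,-.1338,.044,1]);print('expect px',c['cx']+f*q[0]/q[2],c['cy']+f*q[1]/q[2])
go(.4328,-.1338,.032,-90)
E
```

```text
t: 1.35
eef_pos: [0.4261, -0.1493, 0.1528]
orientation: [1.0, 0.006, -0.0, -0.002]
ft_force: [-0.5, -0.3, 0.6]
opening: 0.0859
finger_force: 0.0
expect px 237.74485860472313 189.1497011398344
shift cm [ 0.82 -1.88 12.14] yaw now -89.5 rotvec z 0.5 p [ 0.4249 -0.1528  0.1534] j7 -1.37 tilt [-0.001  0.002 -1.   ] t 1.4
```

View pics/w1.png

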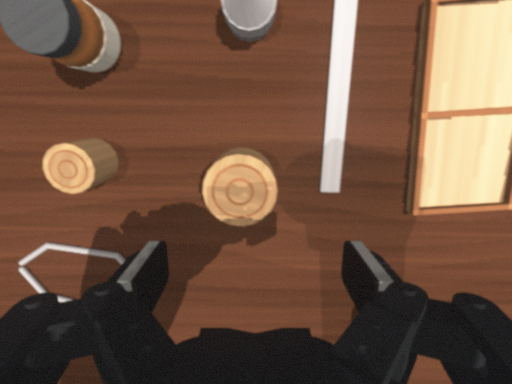

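The wrist view shows the wide blank at (240,188), against a predicted (238,189), so the calibration holds. Descending.

```bash
python3 -m pendant '[[0.4,-0.9,3,0,0,0,1],[0.4,-0.9,3,0,0,0,1],[0,0,0,0,0,0,1],[0,0,0,0,0,0,1]]' && python3 -c "from h import *;go(.4328,-.1338,.032,-90)"
```

```text
t: 1.8
eef_pos: [0.4316, -0.1392, 0.0944]
orientation: [1.0, -0.0, -0.001, 0.0]
ft_force: [-0.3, -0.8, -0.4]
opening: 0.0854
finger_force: 0.0
shift cm [ 0.13 -0.55  6.24] yaw now -90.0 rotvec z -0.0 p [ 0.4316 -0.1392  0.0944] j7 -1.44 tilt [-0.001 -0.    -1.   ] t 1.8
```

```bash
python3 -m pendant '[[0.1,-0.5,2,0,0,0,1],[0,0,2.2,0,0,0,1],[0,0,2,0,0,0,1],[0,0,0,0,0,0,1],[0,0,0,0,0,0,0.6],[0,0,0,0,0,0,0.5],[0,0,0,0,0,0,0.5],[0,0,0,0,0,0,0.5]]' 60 && python3 -m pendant '[[0,0,0,0,0,0,0.5],[0,0,-1,0,0,0,0.5],[0,0,-3,0,0,0,0.5],[0,0,-3,0,0,0,0.5],[0,0,0,0,0,0,0.5],[0,0,0,0,0,0,0.5]]' && python3 -c "from h import *;go(.5424,-.3346,.10,-86)"
```

```text
t: 2.6
eef_pos: [0.434, -0.1339, 0.0341]
orientation: [1.0, 0.0, 0.001, 0.001]
ft_force: [-2.0, -0.2, 8.8]
opening: 0.0608
finger_force: 62.8
t: 3.2
eef_pos: [0.4336, -0.1333, 0.1034]
orientation: [1.0, 0.0, 0.001, 0.0]
ft_force: [0.3, -0.1, -1.9]
opening: 0.0605
finger_force: 65.2
shift cm [10.86 20.14  0.38] yaw now -90.0 rotvec z -4.0 p [ 0.4336 -0.1333  0.1034] j7 -1.45 tilt [ 0.003 -0.001 -1.   ] t 3.2
```

```bash
python3 -m pendant '[[1,2,0,0,0,-2,0.5],[2,4,0,0,0,-2,0.5],[2.4,4.2,0,0,0,0,0.5],[2.4,4.2,0,0,0,0,0.5],[2,3.7,0,0,0,0,0.5],[1.1,2,0,0,0,0,0.5],[0,0,0,0,0,0,0.5],[0,0,0,0,0,0,0.5]]' && python3 -c "from h import *;go(.5424,-.3346,.040,-86)"
```

```text
t: 4.0
eef_pos: [0.5521, -0.3266, 0.1007]
orientation: [0.999, 0.035, -0.001, -0.001]
ft_force: [-0.5, 0.6, -1.7]
opening: 0.0606
finger_force: 65.3
shift cm [-1.01  0.74  6.07] yaw now -86.0 rotvec z 0.0 p [ 0.5521 -0.3266  0.1007] j7 -1.11 tilt [-0.002  0.002 -1.   ] t 4.0
```

```bash
python3 -m pendant '[[-1,0.7,1.5,0,0,0,0.5],[0,0,2,0,0,0,0.5],[0,0,1.5,0,0,0,0.5],[0,0,0.7,0,0,0,0.5],[0,0,0,0,0,0,0.5],[0,0,0,0,0,0,0.5]]' && python3 -c "from h import *;go(.5424,-.3346,.039,-86)"
```

```text
t: 4.6
eef_pos: [0.5442, -0.3346, 0.0456]
orientation: [0.999, 0.036, 0.0, 0.0]
ft_force: [0.0, -0.1, -0.5]
opening: 0.0605
finger_force: 65.3
shift cm [-0.18 -0.02  0.66] yaw now -85.9 rotvec z 0.1 p [ 0.5442 -0.3346  0.0456] j7 -1.10 tilt [ 0.001 -0.    -1.   ] t 4.6
```

```bash
python3 -m pendant '[[-0.2,0,0.3,0,0,0,0.5],[0,0,0.3,0,0,0,0.5],[0,0,0,0,0,0,0.5],[0,0,0,0,0,0,0.5]]' && python3 -c "from h import *;go(.5424,-.3346,.039,-86)"
```

```text
t: 5.0
eef_pos: [0.5418, -0.3353, 0.0393]
orientation: [0.999, 0.035, 0.0, 0.0]
ft_force: [0.4, 0.2, -0.3]
opening: 0.0605
finger_force: 65.3
shift cm [ 0.06 -0.07  0.03] yaw now -86.0 rotvec z 0.0 p [ 0.5418 -0.3353  0.0393] j7 -1.10 tilt [ 0. -0. -1.] t 5.0
```

```bash
python3 -m pendant '[[0,0,0.15,0,0,0,0.5],[0,0,0,0,0,0,0.5],[0,0,0,0,0,0,0.8],[0,0,0,0,0,0,1],[0,0,0,0,0,0,1],[0,0,-3,0,0,0,1],[0,0,-4,0,0,0,1],[0,0,-4,0,0,0,1]]' && python3 -c "from h import *;go(.4325,.141,.14,-86)"
```

```text
t: 5.8
eef_pos: [0.5413, -0.3348, 0.1482]
orientation: [0.999, 0.035, -0.001, -0.0]
ft_force: [-0.3, -0.1, 0.8]
opening: 0.0854
finger_force: 0.0
shift cm [ -7.48 -48.23   0.87] yaw now -85.9 rotvec z 0.1 p [ 0.5413 -0.3348  0.1482] j7 -1.08 tilt [-0.001  0.001 -1.   ] t 5.8
```

```bash
python3 -m pendant '[[-0.7,-4.5,0,0,0,0,1],[-0.7,-4.8,0,0,0,0,1],[-0.7,-4.8,0,0,0,0,1],[-0.7,-4.8,0,0,0,0,1],[-0.7,-4.8,0,0,0,0,1],[-0.7,-4.8,0,0,0,0,1],[-0.7,-4.8,0,0,0,0,1],[-0.7,-4.8,0,0,0,0,1]]' && python3 -m pendant '[[-0.7,-4.8,0,0,0,0,1],[-0.7,-3.6,0,0,0,0,1],[-0.4,-1.5,2,0,0,0,1],[0,0,2,0,0,0,1],[0,0,0,0,0,0,1],[0,0,0,0,0,0,1]]' && python3 -c "from h import *;go(.4325,.141,.034,-86)"
```

```text
t: 6.6
eef_pos: [0.4584, 0.0427, 0.1477]
orientation: [0.999, 0.035, 0.0, -0.0]
ft_force: [0.5, 0.5, -1.0]
opening: 0.0852
finger_force: 0.0
t: 7.2
eef_pos: [0.434, 0.1381, 0.1077]
orientation: [0.999, 0.035, -0.0, 0.0]
ft_force: [0.1, 0.6, 0.0]
opening: 0.0854
finger_force: 0.0
shift cm [-0.12 -0.3   7.37] yaw now -86.0 rotvec z 0.0 p [0.434  0.1381 0.1077] j7 -2.05 tilt [-0.001 -0.    -1.   ] t 7.2
```

```bash
python3 -m pendant '[[-0.1,-0.3,3,0,0,0,1],[0,0,3,0,0,0,0.6],[0,0,1.2,0,0,0,0.5],[0,0,0,0,0,0,0.2],[0,0,0,0,0,0,0.2],[0,0,0,0,0,0,0.2],[0,0,0,0,0,0,0.2],[0,0,0,0,0,0,0.2]]' 80 && python3 -c "from h import *;go(.4325,.141,.036,-86)"
```

```text
t: 8.0
eef_pos: [0.4335, 0.1415, 0.0364]
orientation: [0.999, 0.035, 0.001, -0.0]
ft_force: [-0.1, 0.6, 4.9]
opening: 0.0344
finger_force: 80.0
shift cm [-0.1   0.04  0.04] yaw now -86.0 rotvec z 0.0 p [0.4335 0.1415 0.0364] j7 -2.10 tilt [ 0.001  0.    -1.   ] t 8.0
```

```bash
python3 -m pendant '[[0,0,-1,0,0,0,0.2],[0,0,-3,0,0,0,0.2],[0,0,-4,0,0,0,0.2],[0,0.5,-2.3,0,0,0,0.2],[-0.1,3,0,0,0,0,0.2],[-0.1,4.4,0,0,0,0,0.2],[-0.1,4.4,0,0,0,0,0.2],[-0.1,4.4,0,0,0,0,0.2]]' && python3 -m pendant '[[-0.1,4.4,0,0,0,0,0.2],[-0.1,4.4,0,0,0,0,0.2],[-0.1,4.4,0,0,0,0,0.2],[-0.1,4.4,0,0,0,0,0.2],[-0.2,4.4,0,0,0,0,0.2],[-0.2,4.4,0,0,0,0,0.2],[-0.2,3,1,0,0,0,0.2],[0,0,2,0,0,0,0.2]]' && python3 -m pendant '[[0,0,0,0,0,0,0.2],[0,0,0,0,0,0,0.2]]' && python3 -c "from h import *;go(.4536,-.3412,.042,-86)"
```

```text
t: 8.8
eef_pos: [0.4402, -0.027, 0.1393]
orientation: [0.999, 0.036, 0.0, 0.0]
ft_force: [1.5, 0.1, -3.3]
opening: 0.0342
finger_force: 80.3
t: 9.6
eef_pos: [0.4511, -0.3263, 0.1103]
orientation: [0.999, 0.032, 0.002, 0.003]
ft_force: [-0.4, -0.8, -3.2]
opening: 0.0341
finger_force: 80.5
t: 9.8
eef_pos: [0.4511, -0.3182, 0.1088]
orientation: [0.999, 0.036, -0.0, -0.001]
ft_force: [-0.0, -0.1, -2.3]
opening: 0.034
finger_force: 80.5
shift cm [0.09 2.32 6.68] yaw now -85.9 rotvec z 0.1 p [ 0.4511 -0.3182  0.1088] j7 -1.04 tilt [-0.001  0.002 -1.   ] t 9.8
```

```bash
python3 -m pendant '[[0.1,1.2,0,0,0,0,0.2],[0,1.1,1,0,0,0,0.2],[0,0,2.5,0,0,0,0.2],[0,0,2.2,0,0,0,0.2],[0,0,0.5,0,0,0,0.2],[0,0,0,0,0,0,0.2],[0,0,0,0,0,0,0.2]]' && python3 -c "from h import *;go(.4536,-.3412,.0405,-86)"
```

```text
t: 10.5
eef_pos: [0.4547, -0.343, 0.0475]
orientation: [0.999, 0.035, 0.001, 0.0]
ft_force: [0.4, 1.1, -2.8]
opening: 0.0339
finger_force: 80.5
shift cm [-0.1  -0.19  0.69] yaw now -86.0 rotvec z 0.0 p [ 0.4547 -0.343   0.0475] j7 -1.02 tilt [ 0.001 -0.001 -1.   ] t 10.5
```

```bash
python3 -m pendant '[[-0.1,-0.2,0.3,0,0,0,0.2],[0,0,0.3,0,0,0,0.2],[0,0,0.15,0,0,0,0.2],[0,0,0,0,0,0,0.2],[0,0,0,0,0,0,0.7],[0,0,0,0,0,0,0.8],[0,0,0,0,0,0,0.8]]' && python3 -m pendant '[[0,0,-2,0,0,0,1],[0,0,-4,0,0,0,1],[0,0,-4,0,0,0,1],[0,0,0,0,0,0,1]]' && python3 - <<'E'
from h import *
c,V,s=wrist()
f=192/np.tan(np.radians(c['vertical_fov'])/2)
im=c['img'].copy()
for P in([.4536,-.3412,.051],[.5424,-.3346,.049]):
    q=V@np.array(P+[1]);u=(c['cx']+f*q[0]/q[2],c['cy']+f*q[1]/q[2]);print(u);cv2.drawMarker(im,tuple(map(int,u)),(255,0,255),0,14)
cv2.imwrite('pics/w2.png',im)
go(.5717,-.1398,.14,-90)
E
```

```text
t: 11.2
eef_pos: [0.4531, -0.3405, 0.0393]
orientation: [0.999, 0.035, 0.0, 0.0]
ft_force: [-0.8, 0.1, -0.7]
opening: 0.0683
finger_force: 0.0
t: 11.6
eef_pos: [0.456, -0.3426, 0.1442]
orientation: [0.999, 0.035, 0.004, 0.003]
ft_force: [0.7, 0.1, -0.1]
opening: 0.0857
finger_force: 0.0
(np.float64(253.44866275214218), np.float64(206.89058549395577))
(np.float64(252.8315282500318), np.float64(85.61381082375091))
shift cm [ 13.1  -19.31   0.16] yaw now -86.0 rotvec z 4.0 p [ 0.4546 -0.3417  0.1417] j7 -1.00 tilt [ 0.005 -0.003 -1.   ] t 11.65
```

View pics/w2.png

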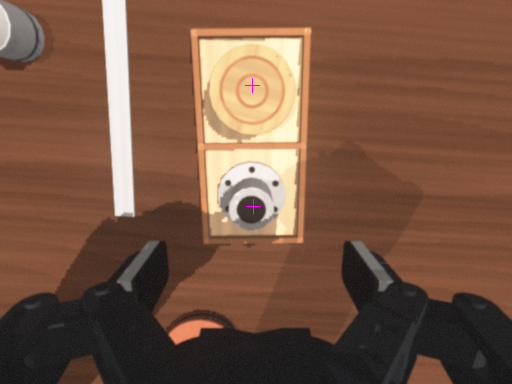

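Both pieces sit flat and centred: the blank at (252,90) and the faceplate hub at (252,208), against targets of (253,86) and (253,207). Next is the cone, keeping this yaw.

```bash
python3 -m pendant '[[2.4,-3.8,0,0,0,0,1],[2.7,-4,0,0,0,0,1],[2.7,-4,0,0,0,0,1],[2.7,-4,0,0,0,0,1],[2.6,-3.5,1,0,0,0,1],[0,0,2,0,0,0,1],[0,0,0,0,0,0,1],[0,0,0,0,0,0,1]]' && python3 -c "from h import *;go(.5717,-.1398,.031,-86)"
```

```text
t: 12.45
eef_pos: [0.5685, -0.1397, 0.1081]
orientation: [0.999, 0.035, -0.002, 0.0]
ft_force: [0.6, 0.2, -1.4]
opening: 0.0857
finger_force: 0.0
shift cm [0.34 0.04 7.7 ] yaw now -86.0 rotvec z -0.0 p [ 0.5685 -0.1397  0.1081] j7 -1.43 tilt [-0.003 -0.    -1.   ] t 12.45
```

```bash
python3 -m pendant '[[0.3,0,3,0,0,0,1],[0,0,3,0,0,0,0.8],[0,0,1.7,0,0,0,0.6],[0,0,0,0,0,0,0.3],[0,0,0,0,0,0,0.3],[0,0,0,0,0,0,0.3],[0,0,0,0,0,0,0.3],[0,0,0,0,0,0,0.3]]' 90 && python3 -c "from h import *;go(.5717,-.1398,.031,-86)"
```

```text
t: 13.25
eef_pos: [0.5733, -0.1384, 0.0328]
orientation: [0.999, 0.035, 0.0, 0.0]
ft_force: [0.3, -0.1, -3.7]
opening: 0.0371
finger_force: 90.4
shift cm [-0.17  0.13  0.18] yaw now -85.9 rotvec z 0.1 p [ 0.5733 -0.1384  0.0328] j7 -1.44 tilt [ 0.001 -0.    -1.   ] t 13.25
```

```bash
python3 -m pendant '[[0,0,-1,0,0,0,0.3],[0,0,-2,0,0,0,0.3],[0,0,-4,0,0,0,0.3],[0,0,-4,0,0,0,0.3],[0,0,-2,0,0,0,0.3],[0,0,0,0,0,0,0.3],[0,0,0,0,0,0,0.3]]' && python3 - <<'E'
from h import *
c,V,s=wrist();d=r.read_camera('side')['img']
cv2.imwrite('pics/w3.png',cv2.hconcat([c['img'][:,100:400],cv2.resize(d[60:230,200:420],(497,384),interpolation=cv2.INTER_CUBIC)]))
go(.5586,.4007,.15,-86)
E
```

```text
t: 13.95
eef_pos: [0.5725, -0.1384, 0.162]
orientation: [0.999, 0.035, -0.0, 0.0]
ft_force: [-0.3, -0.8, -4.2]
opening: 0.0374
finger_force: 91.1
shift cm [  2.53 -53.84   1.08] yaw now -85.9 rotvec z 0.1 p [ 0.5716 -0.1382  0.1605] j7 -1.42 tilt [-0.003  0.001 -1.   ] t 14.05
```

View pics/w3.png

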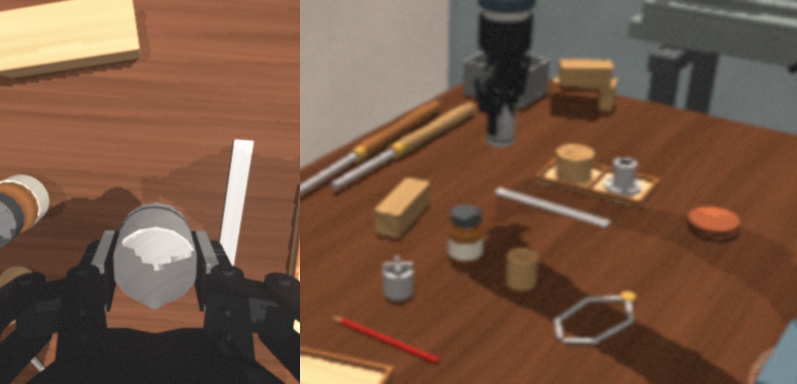

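The cone is held upright between the pads, and both bowl-tray pieces look right in the side view. Now over to the far small compartment, passing above the jar.

```bash
python3 -m pendant '[[0.1,-2,0,0,0,0,0.3],[0.2,-4,0,0,0,0,0.3],[0.2,-4.5,0,0,0,0,0.3],[0.2,-4.5,0,0,0,0,0.3],[0.2,-4.5,0,0,0,0,0.3],[0.2,-4.5,0,0,0,0,0.3],[0.2,-4.5,0,0,0,0,0.3],[0.2,-4.5,0,0,0,0,0.3]]' && python3 -m pendant '[[0.2,-4.5,0,0,0,0,0.3],[0.2,-4.5,0,0,0,0,0.3],[0.2,-4.5,0,0,0,0,0.3],[0.2,-4,0,0,0,0,0.3],[0.2,-2.5,1,0,0,0,0.3],[0,-0.8,1,0,0,0,0.3],[0,0,0,0,0,0,0.3],[0,0,0,0,0,0,0.3]]' && python3 -c "from h import *;go(.5586,.4007,.06,-86)"
```

```text
t: 14.85
eef_pos: [0.5632, 0.1932, 0.1603]
orientation: [0.999, 0.035, -0.001, 0.001]
ft_force: [-0.2, -0.3, -2.6]
opening: 0.0374
finger_force: 91.2
t: 15.65
eef_pos: [0.5598, 0.3976, 0.1406]
orientation: [0.999, 0.035, -0.001, 0.002]
ft_force: [1.4, -0.3, -4.2]
opening: 0.0376
finger_force: 91.1
shift cm [-0.08 -0.34  8.06] yaw now -86.0 rotvec z -0.0 p [0.5598 0.3976 0.1406] j7 -2.29 tilt [-0.002 -0.003 -1.   ] t 15.65
```

```bash
python3 -m pendant '[[-0.1,-0.3,2,0,0,0,0.3],[0,0,4,0,0,0,0.3],[0,0,2.5,0,0,0,0.3],[0,0,1,0,0,0,0.3],[0,0,0,0,0,0,0.3],[0,0,0,0,0,0,0.3]]' && python3 -c "from h import *;go(.5586,.4007,.038,-86)"
```

```text
t: 16.25
eef_pos: [0.56, 0.4028, 0.0487]
orientation: [0.999, 0.035, 0.001, -0.001]
ft_force: [0.1, -0.2, -3.6]
opening: 0.0371
finger_force: 91.1
shift cm [-0.15  0.2   1.07] yaw now -86.0 rotvec z -0.0 p [0.56   0.4028 0.0487] j7 -2.31 tilt [ 0.002  0.001 -1.   ] t 16.25
```

```bash
python3 -m pendant '[[-0.1,0.2,0.5,0,0,0,0.3],[0,0,0.5,0,0,0,0.3],[0,0,0.1,0,0,0,0.3],[0,0,0,0,0,0,0.3]]' && python3 -c "from h import *;go(.5586,.4007,.038,-86)"
```

```text
t: 16.65
eef_pos: [0.5582, 0.4007, 0.0367]
orientation: [0.999, 0.035, 0.0, 0.0]
ft_force: [-1.3, -1.3, 1.9]
opening: 0.0377
finger_force: 92.0
shift cm [ 0.04  0.   -0.13] yaw now -86.0 rotvec z 0.0 p [0.5582 0.4007 0.0367] j7 -2.31 tilt [ 0.001 -0.    -1.   ] t 16.65
```

```bash
python3 -m pendant '[[0,0,0,0,0,0,0.6],[0,0,0,0,0,0,0.9],[0,0,0,0,0,0,1],[0,0,-2,0,0,0,1],[0,0,-4,0,0,0,1],[0,0,-4,0,0,0,1],[0,0,0,0,0,0,1]]' && python3 -m pendant '[[-0.1,4,0,0,0,0,1],[-0.1,4.5,0,0,0,0,1],[-0.1,4.5,0,0,0,0,1],[-0.1,4.5,0,0,0,0,1],[-0.1,4.5,0,0,0,0,1],[-0.1,4,0,0,0,0,1],[0,2,2,0,0,0,1],[0,0,1,0,0,0,1]]' && python3 -m pendant '[[0,0,0,0,0,0,1],[0,0,0,0,0,0,1]]' && python3 -c "from h import *;go(.5723,.121,.031,-86)"
```

```text
t: 17.35
eef_pos: [0.5614, 0.4038, 0.1444]
orientation: [0.999, 0.035, 0.005, -0.004]
ft_force: [0.4, 0.3, 0.5]
opening: 0.0855
finger_force: 0.0
t: 18.15
eef_pos: [0.5721, 0.1162, 0.1062]
orientation: [0.999, 0.032, 0.0, 0.001]
ft_force: [-0.6, -0.1, 0.5]
opening: 0.0852
finger_force: 0.0
t: 18.35
eef_pos: [0.5716, 0.1234, 0.1067]
orientation: [0.999, 0.037, 0.0, -0.001]
ft_force: [0.0, 0.3, -0.0]
opening: 0.0855
finger_force: 0.0
shift cm [0.05 0.26 7.57] yaw now -85.8 rotvec z 0.2 p [0.5716 0.1234 0.1067] j7 -1.91 tilt [ 0.     0.001 -1.   ] t 18.35
```

```bash
python3 -m pendant '[[0.05,0.25,3,0,0,0,1],[0,0,3,0,0,0,0.8],[0,0,1.6,0,0,0,0.6],[0,0,0,0,0,0,0.3],[0,0,0,0,0,0,0.3],[0,0,0,0,0,0,0.3],[0,0,0,0,0,0,0.3],[0,0,0,0,0,0,0.3]]' 90 && python3 -m pendant '[[0,0,-1,0,0,0,0.3],[0,0,-2,0,0,0,0.3],[0,0,-4,0,0,0,0.3],[0,0,-2,0,0,0,0.3],[0,0,0,0,0,0,0.3],[0,0,0,0,0,0,0.3]]' && python3 -c "from h import *;go(.4846,.3797,.12,-86)"
```

```text
t: 19.15
eef_pos: [0.5727, 0.1187, 0.0308]
orientation: [0.999, 0.035, 0.001, -0.0]
ft_force: [0.3, -0.0, -1.9]
opening: 0.0374
finger_force: 90.3
t: 19.75
eef_pos: [0.5721, 0.1185, 0.1203]
orientation: [0.999, 0.035, 0.0, 0.0]
ft_force: [-0.7, -0.2, -2.6]
opening: 0.0378
finger_force: 90.6
shift cm [ -6.89 -26.67   0.03] yaw now -86.0 rotvec z 0.0 p [0.5721 0.1185 0.1203] j7 -1.90 tilt [ 0.  0. -1.] t 19.75
```

```bash
python3 -m pendant '[[-0.6,-2.4,0,0,0,0,0.3],[-1.1,-4,0,0,0,0,0.3],[-1.1,-4.4,0,0,0,0,0.3],[-1.1,-4.4,0,0,0,0,0.3],[-1.1,-4.4,0,0,0,0,0.3],[-1.1,-4.2,0,0,0,0,0.3],[-0.8,-2.9,0,0,0,0,0.3],[0,0,2,0,0,0,0.3]]' && python3 -m pendant '[[0,0,1,0,0,0,0.3],[0,0,0,0,0,0,0.3],[0,0,0,0,0,0,0.3]]' && python3 -c "from h import *;go(.4846,.3797,.037,-86)"
```

```text
t: 20.55
eef_pos: [0.4815, 0.3877, 0.1007]
orientation: [0.999, 0.039, 0.0, -0.003]
ft_force: [1.1, 0.4, -3.0]
opening: 0.0378
finger_force: 90.8
t: 20.85
eef_pos: [0.4848, 0.3785, 0.0894]
orientation: [0.999, 0.034, -0.001, 0.001]
ft_force: [0.6, -1.3, -3.2]
opening: 0.0376
finger_force: 90.8
shift cm [-0.01 -0.13  5.24] yaw now -86.1 rotvec z -0.1 p [0.4848 0.3785 0.0894] j7 -2.36 tilt [-0.001 -0.002 -1.   ] t 20.85
```

```bash
python3 -m pendant '[[0,-0.1,2,0,0,0,0.3],[0,0,1.8,0,0,0,0.3],[0,0,0.6,0,0,0,0.3],[0,0,0,0,0,0,0.3],[0,0,0,0,0,0,0.3]]' && python3 -c "from h import *;go(.4846,.3797,.0365,-86)"
```

```text
t: 21.35
eef_pos: [0.4852, 0.3813, 0.0471]
orientation: [0.999, 0.035, 0.001, -0.0]
ft_force: [-0.3, 0.1, -2.6]
opening: 0.0378
finger_force: 90.8
shift cm [-0.07  0.15  1.06] yaw now -86.0 rotvec z 0.0 p [0.4852 0.3813 0.0471] j7 -2.38 tilt [ 0.001  0.001 -1.   ] t 21.35
```

```bash
python3 -m pendant '[[0,0.1,0.5,0,0,0,0.3],[0,0,0.4,0,0,0,0.3],[0,0,0.1,0,0,0,0.3],[0,0,0,0,0,0,0.3],[0,0,0,0,0,0,0.3]]' && python3 -c "from h import *;go(.4846,.3797,.0358,-86)"
```

```text
t: 21.85
eef_pos: [0.4846, 0.3802, 0.0362]
orientation: [0.999, 0.035, 0.0, -0.0]
ft_force: [0.4, -0.0, -1.8]
opening: 0.0376
finger_force: 90.8
shift cm [0.   0.05 0.04] yaw now -85.9 rotvec z 0.1 p [0.4846 0.3802 0.0362] j7 -2.38 tilt [ 0.  0. -1.] t 21.85
```

```bash
python3 -m pendant '[[0,0,0.05,0,0,0,0.6],[0,0,0,0,0,0,0.9],[0,0,0,0,0,0,1],[0,0,-2,0,0,0,1],[0,0,-4,0,0,0,1],[0,0,-4.5,0,0,0,1],[0,0,0,0,0,0,1],[0,0,0,0,0,0,1]]' && python3 - <<'E'
from h import *
c,V,s=wrist();f=192/np.tan(np.radians(c['vertical_fov'])/2)
im=c['img'].copy()
for P in([.5586,.4007,.067],[.4846,.3797,.051],[.5401,.3247,.005]):
    q=V@np.array(P+[1]);u=(c['cx']+f*q[0]/q[2],c['cy']+f*q[1]/q[2]);cv2.drawMarker(im,tuple(map(int,u)),(255,0,255),0,14)
cv2.imwrite('pics/w4.png',im)
go(.6955,-.0548,.145,-86)
E
```

```text
t: 22.65
eef_pos: [0.4853, 0.3807, 0.1421]
orientation: [0.999, 0.035, 0.001, -0.001]
ft_force: [-0.4, 0.3, -0.1]
opening: 0.0857
finger_force: 0.0
shift cm [17.98 44.86 -0.44] yaw now -85.9 rotvec z 0.1 p [0.4844 0.3799 0.1406] j7 -2.35 tilt [ 0. -0. -1.] t 22.7
```

View pics/w4.png

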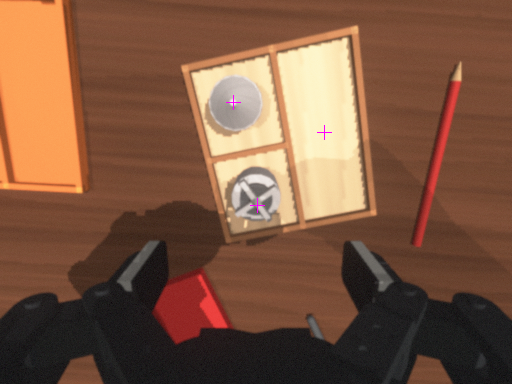

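The cone is centred at (235,103) and the spur at (257,198). The long compartment's predicted centre, (324,132), falls mid-compartment. Now the square blank.

```bash
python3 -m pendant '[[1.6,4,0,0,0,0,1],[1.8,4.5,0,0,0,0,1],[1.8,4.5,0,0,0,0,1],[1.8,4.5,0,0,0,0,1],[1.8,4.5,0,0,0,0,1],[1.8,4.5,0,0,0,0,1],[1.8,4.5,0,0,0,0,1],[1.8,4.5,0,0,0,0,1]]' && python3 -m pendant '[[1.8,4.5,0,0,0,0,1],[1.6,4,0,0,0,-4,1],[0,0,0,0,0,-8.4,1],[0,0,0,0,0,-8.4,1],[0,0,0,0,0,-8.4,1],[0,0,0,0,0,-8.4,1],[0,0,0,0,0,-8.4,1],[0,0,0,0,0,-8.4,1]]' && python3 -m pendant '[[0,0,0,0,0,-8.4,1],[0,0,0,0,0,-8.4,1],[0,0,0,0,0,-8.4,1],[0,0,0,0,0,-8.4,1],[0,0,0,0,0,-8.4,1],[0,0,0,0,0,0,1],[0,0,0,0,0,0,1]]' && python3 -c "from h import *;go(.6955,-.0548,.031,11.4)"
```

```text
t: 23.5
eef_pos: [0.6507, 0.034, 0.1387]
orientation: [0.999, 0.035, -0.002, 0.0]
ft_force: [0.8, 0.6, 1.2]
opening: 0.0857
finger_force: 0.0
t: 24.3
eef_pos: [0.69, -0.0463, 0.1384]
orientation: [0.871, 0.491, -0.001, -0.001]
ft_force: [-0.1, 0.2, -0.3]
opening: 0.0852
finger_force: 0.0
t: 25.0
eef_pos: [0.6904, -0.0463, 0.1392]
orientation: [0.641, 0.767, -0.0, -0.001]
ft_force: [0.7, -0.7, 0.1]
opening: 0.0852
finger_force: 0.0
shift cm [-0.94  0.37 10.82] yaw now 10.2 rotvec z -1.2 p [ 0.6904 -0.0463  0.1392] j7 -0.13 tilt [-0.002  0.001 -1.   ] t 25.0
```

```bash
python3 -m pendant '[[-0.9,0.35,3,0,0,-1.2,1],[0,0,4,0,0,0,1],[0,0,2.8,0,0,0,0.8],[0,0,1,0,0,0,0.6],[0,0,0,0,0,0,0.3],[0,0,0,0,0,0,0.3],[0,0,0,0,0,0,0.3],[0,0,0,0,0,0,0.3]]' 80 && python3 -m pendant '[[0,0,0,0,0,0,0.3]]' && python3 -c "from h import *;go(.6955,-.0548,.031,11.4)"
```

```text
t: 25.8
eef_pos: [0.6972, -0.0546, 0.0342]
orientation: [0.632, 0.775, 0.001, 0.001]
ft_force: [-0.1, -1.0, -1.9]
opening: 0.0387
finger_force: 82.6
t: 25.9
eef_pos: [0.6968, -0.0546, 0.0336]
orientation: [0.632, 0.775, 0.0, 0.001]
ft_force: [-0.4, -0.8, -0.6]
opening: 0.0384
finger_force: 82.6
shift cm [ 0.01 -0.13  0.26] yaw now 11.6 rotvec z 0.2 p [ 0.6968 -0.0546  0.0336] j7 -0.14 tilt [ 0.001 -0.    -1.   ] t 25.9
```

```bash
python3 -m pendant '[[0,0,-1,0,0,0,0.3],[0,0,-3,0,0,0,0.3],[0,0,-4,0,0,0,0.3],[0,0,-4.5,0,0,0,0.3],[0,0,0,0,0,4,0.3],[0,0,0,0,0,8,0.3],[0,0,0,0,0,8.4,0.3],[0,0,0,0,0,8.4,0.3]]' && python3 -m pendant '[[0,0,0,0,0,8.4,0.3],[0,0,0,0,0,8.4,0.3],[0,0,0,0,0,8.4,0.3],[0,0,0,0,0,8.4,0.3],[0,0,0,0,0,8.4,0.3],[0,0,0,0,0,8,0.3],[0,0,0,0,0,5,0.3],[0,0,0,0,0,2.4,0.3]]' && python3 -m pendant '[[0,0,0,0,0,0,0.3],[0,0,0,0,0,0,0.3]]' && python3 -c "from h import *;go(.5401,.3247,.15,-74.2)"
```

```text
t: 26.7
eef_pos: [0.6964, -0.0545, 0.1587]
orientation: [0.806, 0.591, 0.0, 0.0]
ft_force: [-0.4, -0.1, -1.9]
opening: 0.0387
finger_force: 83.0
t: 27.5
eef_pos: [0.6964, -0.0541, 0.1586]
orientation: [0.991, 0.133, 0.0, -0.0]
ft_force: [-0.5, 0.5, -1.3]
opening: 0.0385
finger_force: 83.0
t: 27.7
eef_pos: [0.6964, -0.0543, 0.1582]
orientation: [0.991, 0.135, 0.0, -0.0]
ft_force: [-0.5, 1.1, -1.2]
opening: 0.0389
finger_force: 83.0
shift cm [ -4.9  -40.7    0.82] yaw now -74.5 rotvec z -0.3 p [ 0.6964 -0.0543  0.1582] j7 -1.40 tilt [ 0.001  0.    -1.   ] t 27.7
```

```bash
python3 -m pendant '[[-0.3,-2,0,0,0,0,0.3],[-0.5,-4,0,0,0,0,0.3],[-0.5,-4.5,0,0,0,0,0.3],[-0.5,-4.5,0,0,0,0,0.3],[-0.5,-4.5,0,0,0,0,0.3],[-0.5,-4.5,0,0,0,0,0.3],[-0.5,-4.5,0,0,0,0,0.3],[-0.5,-4.5,0,0,0,0,0.3]]' && python3 -m pendant '[[-0.5,-4,0,0,0,0,0.3],[-0.4,-2.6,1,0,0,0,0.3],[-0.2,-1.1,2,0,0,0,0.3],[0,0,2,0,0,0,0.3],[0,0,0,0,0,0,0.3],[0,0,0,0,0,0,0.3]]' && python3 -c "from h import *;go(.5401,.3247,.04,-74.2)"
```

```text
t: 28.5
eef_pos: [0.5699, 0.2561, 0.158]
orientation: [0.991, 0.135, -0.0, -0.0]
ft_force: [1.0, 0.3, -0.4]
opening: 0.0384
finger_force: 83.0
t: 29.1
eef_pos: [0.5401, 0.3248, 0.1079]
orientation: [0.991, 0.135, -0.0, 0.0]
ft_force: [-0.1, 0.5, -0.2]
opening: 0.0388
finger_force: 83.0
shift cm [0.   0.01 6.79] yaw now -74.5 rotvec z -0.3 p [0.5401 0.3248 0.1079] j7 -2.07 tilt [-0.001 -0.    -1.   ] t 29.1
```

```bash
python3 -m pendant '[[0,0,2.5,0,0,0,0.3],[0,0,2.5,0,0,0,0.3],[0,0,1,0,0,0,0.3],[0,0,0,0,0,0,0.3],[0,0,0,0,0,0,0.3]]' && python3 -c "from h import *;go(.5401,.3247,.0386,-74.2)"
```

```text
t: 29.6
eef_pos: [0.5414, 0.3251, 0.049]
orientation: [0.991, 0.134, 0.001, -0.0]
ft_force: [-0.6, -0.4, -1.0]
opening: 0.039
finger_force: 83.0
shift cm [-0.14  0.01  1.04] yaw now -74.6 rotvec z -0.4 p [0.5414 0.3251 0.049 ] j7 -2.09 tilt [ 0.001  0.001 -1.   ] t 29.6
```

```bash
python3 -m pendant '[[-0.1,0,0.5,0,0,0,0.3],[0,0,0.5,0,0,0,0.3],[0,0,0.1,0,0,0,0.3],[0,0,0,0,0,0,0.3],[0,0,0,0,0,0,0.3],[0,0,0,0,0,0,0.6],[0,0,0,0,0,0,0.6],[0,0,0,0,0,0,0.6]]' && python3 -m pendant '[[0,0,-2,0,0,0,0.6],[0,0,-4,0,0,0,0.6],[0,0,-4,0,0,0,0.6],[-2,0,-4,0,0,0,1],[-3,0,0,0,0,0,1],[0,0,0,0,0,0,1],[0,0,0,0,0,0,1]]' && python3 - <<'E'
from h import *
a=wrist()[0]['img'];d=r.read_camera('side')['img'];print(r.read_state()['eef_pos'])
cv2.imwrite('pics/w5.png',cv2.hconcat([cv2.resize(a,(400,300)),cv2.resize(d[100:280,140:380],(400,300),interpolation=cv2.INTER_CUBIC)]))
E
```

```text
t: 30.4
eef_pos: [0.5396, 0.3243, 0.0364]
orientation: [0.991, 0.134, -0.0, 0.0]
ft_force: [0.7, 0.0, 0.1]
opening: 0.0512
finger_force: 0.0
t: 31.1
eef_pos: [0.4913, 0.3109, 0.1766]
orientation: [0.991, 0.135, 0.0, 0.0]
ft_force: [0.8, -0.0, -0.5]
opening: 0.085
finger_force: 0.0
[0.49209456 0.31096393 0.17616466]
```

View pics/w5.png

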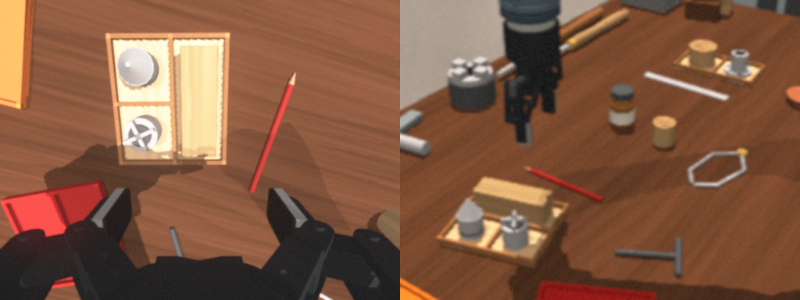

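The bar lies flat in the long compartment at wrist-view (200,100), with the cone at (137,67) and the spur at (140,133) in theirs. The jar and narrow blank are where they stood, and the gripper is clear. Handing in.

```bash
python3 -c "from workcell import r;print(r.close_job())"
```

```text
the job is handed in; nothing more can be done
None
```

I placed all five pieces in their compartments and handed the job in at about 31 s; the final camera views show them flat and centred, with the narrow blank and oil jar where they stood, but the hand-in returned no verdict.

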